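Set the turret cap and tip out the bearing ball

TASK

The clear pot on the tipping stand holds one steel ball under a turning cap with three holes. With the pot upright, turn the cap by its bar until the largest hole is over the pot's pouring lip, then pull the side lever over to tip the pot right forward so that the ball drops out into the tray below.

Things in the scene. Friction and masses are not known exactly. Their poses are not given: they have to be found in the camera images.
- cap (a joint): the flat round metal cap (88 mm across, 4 mm thick), turning about the pot's axis; rad, 0 = largest hole over the pouring lip, growing counter-clockwise from above; range -3.1 to 3.1, starts at 0.6 to 1.4. Holes of 26, 10 and 6 mm, about 26 mm from the centre; the ball passes only the 26 mm one. Friction 0.05 N m; stays where left
- cap_grip (a point): middle of the top of the cap's grip, a plastic bar 10 mm thick (its x), 52 mm long (its y) and 28 mm high, on the turning axis (its z, up); the cap's flat top lies 28 mm below this point, which is 157 mm above the table while the pot is upright. The largest hole lies towards -x of this frame, square to the bar, and turns with it
- pot (a joint): tip angle of the clear cup (79 mm across, 50 mm high) hung between two uprights on a level axis 100 mm above the table; rad, 0 = upright (stop), 2.1 = fully forward (stop). The metal pouring lip, 22 mm wide, sticks out just below the cap on the side facing the robot. Friction 0.18 N m holds it at any angle; cap and lever move with it
- lever_grip (a point): middle of the lever's grip, a black round bar 12 mm thick, 34 mm long, parallel to the tipping axis (its y), 80 mm from that axis and 80 mm left (+y) of the pot's middle. It sits on a thin rod that leans 60 degrees back when the pot is upright and comes over the top to 60 degrees forward at full tip; the rod meets the bar 16 mm from this point, on the pot's side
- tray_floor (a point): centre of the floor of the black tray fixed on the stand below the pot: inside 134 mm (x) by 86 mm (y), walls 23 mm high, floor 9 mm above the table. Axes of the stand: -x is the pouring direction, z up. The tipping axis runs along y, 22 mm to +x of this point and 91 mm above it. The stand is fixed to the table
- ball_center (a point): centre of the steel ball, 14 mm across, 11 g, at the start lying on the floor inside the clear pot

How it is judged (in metres and radians):
On the way, in this order (a step that is already met when the one before it is completed fails the run):
1. the cap's largest hole is over the pouring lip (within 0.2 rad) with the pot still upright (value of joint cap between -0.2 and 0.2 rad and value of joint pot below 0.35 rad), for 0.2 s.
2. the pot is tipped forward by more than 1.6 rad (value of joint pot above 1.6 rad), for 0.1 s.
At the end, for the whole second after the job is handed in: the ball lies in the tray: its centre between the tray's inner walls (134 by 86 mm) and less than 20 mm above the tray's floor; it may still roll (x of ball_center in the frame of tray_floor between -0.067 and 0.067 m and y of ball_center in the frame of tray_floor between -0.043 and 0.043 m and z of ball_center in the frame of tray_floor between 0 and 0.02 m); the robot touches nothing.
It also fails if it takes over 51 s, if anything falls off the work surface, if the arm or the gripper's body presses on something with over 40 N, if the wrist force passes 120 N, or if a joint passes its speed limit or range.

ROBOT

A 6-joint arm with a two-finger parallel gripper is mounted at the origin on a cart in front of the work surface, level with it; the furniture and walls round the work are solid. World frame = base frame: x ahead of the robot, y to its left, z up, the work surface at z = 0. Lengths are in m, angles in degrees, forces in N, time in s.
With the tool pointing down it reaches from about 0.4 to 0.825 m from the base axis. Payload 7 kg.
Tool frame: the origin (TCP) lies on the centre line of the jaws, within the pads' length; the fingertips stand 22 mm ahead of it and the grasp point (between the pads) lies 3 mm ahead of it; z points along the fingers, y is the line along which they close (so a half turn about z gives the same grasp; the last joint's range is limited). The gripper opens to 88 mm and grips with 3 to 60 N. Pads are 19 mm wide; open, the fingers measure 130 mm over their backs; the gripper's body (78 mm by 193 mm) begins 47 mm behind the grasp point.
Start: joints at [-58.264, 20.546, 0.682, 0, -70.136, -16.507], TCP at [0.177, -0.651, 0.249] pointing down, gripper open.
Joint ranges: [-176.03, 176.03], [-82.01, 121.73], [-58.28, 71.71], [-173.87, 95.51], [-174.79, -0.11], [-173.66, 173.66]. Speed limits (degrees/s): [136.94, 136.94, 172.46, 180, 180, 180].

INTERFACE

Orientations are given as [roll, pitch, yaw] about the fixed x, y, z axes, in that order (R = Rz(yaw) Ry(pitch) Rx(roll)).
In Python, from plant import get_state, cams, r gives the robot as it stands.
- The arm moves only by the tool apply_moves, never from a script. Its argument "targets" is a list of rows, each an object with "dp": the shift along the world's x, y, z in m, a list of three; "yaw": the turn about the world's z in degrees. In form: [{"dp": [x, y, z], "yaw": yaw}, ...]. A call has 1 to 20 rows; each row is the pose to reach, as a shift and turn from the pose commanded when the call began; what a row does not reach only later rows make up. A row lasts 1/12 s, in which the tool goes at most 41.7 mm and 7.16 degrees, less where a joint would pass 70% of its speed; a pose out of reach is approached as far as the arm can. A call with a gripper value outside its range is refused whole. "grip" is the gripper command: -1 is fully open, 1 is shut, values between are in proportion, set as the call begins (left out, the last holds). The fingers move at their own pace and stop on an object; "squeeze" is the grip in N (left out, the last holds). Time passes only in rows, so rows that repeat a pose let the fingers close. It gives the time, the measured TCP pose, the force, the opening and the grip force at its end, in the units of the state.
- get_state(): the state, without advancing time (a new reading comes with each control period).
- cams.capture(name): name is "side" or "top"; returns a dict with "image" (384x512x3 uint8, red, green, blue), "range_z" (384x512 float32, m along the optical axis (not along the pixel's ray), 0 where there is no reading), "fx", "fy", "cx", "cy" (pixels), "k1" (the pictures are not rectified: a ray, as slopes to the right and down, at radius r is drawn at 1 + k1 r^2 times it, then the intrinsics apply), "R" (3x3) and "t" (3): a world point X has camera coordinates R X + t. Camera axes: x right, y down, z forward; pixel columns grow to the right and rows downward; lengths in m; the calibration is good to about 2 mm. A picture is of the moment at which its call begins.
- r.close_job(): hands the job in; it is judged then, once.
The state is a dict: "time_s": time; "joints": joint angles; "qd": joint speeds; "joint_torque": joint torques, N m; "tcp_pos": TCP position; "eef_rot": TCP orientation; "contact_force": force on the tool from outside, world axes, zero at the start; "moment": the same for the moment, N m; "gripper_width": finger opening in m; "gripper_force": force on a finger pad.
Only numpy, scipy, OpenCV 4.12 (cv2) and the standard library are available. Lean on these libraries where they do the work, as an engineer would, in place of code of your own. Each camera call takes 0.05 s, during which the arm holds its last target. There are 200 camera calls.

## Working session

There is one attempt and no reset: what is moved stays moved. The work goes in short steps, Python scripts to look and compute and a tool call to move; the robot and the scene stay as the last step left them, time stands still between calls to the robot, and variables do not carry over. Pictures are saved under pics/ and viewed, at most 10 in all, crops included, and the job is handed in when it is done.

Besides the shell and the picture viewer there is one more tool, called after "Request:" as name(argument=value, ...) on one line, values as JSON. apply_moves: Moves the arm, as the interface text tells. Its arguments: {"type":"object","properties":{"targets":{"type":"array","items":{"type":"object","properties":{"dp":{"type":"array","items":{"type":"number"}},"yaw":{"type":"number"}}}},"grip":{"type":"number"},"squeeze":{"type":"number"}},"required":["targets"]}

```bash
mkdir -p pics; cat > h.py <<'E'
import numpy as np,cv2
from plant import get_state,cams,r
def cap(n):
    c=cams.capture(n); return c
def K(c): return np.array([[c['fx'],0,c['cx']],[0,c['fy'],c['cy']],[0,0,1.]])
def world(c,u,v,z=None,h=None):
    # z: camera depth, or h: world height
    d=np.array([(u-c['cx'])/c['fx'],(v-c['cy'])/c['fy']]);s=d.copy()
    for _ in range(20): s=d/(1+c['k1']*(s@s))
    ray=np.array([s[0],s[1],1.]);R=np.array(c['R']);t=np.array(c['t'])
    o=-R.T@t;w=R.T@ray
    if h is not None: z=(h-o[2])/w[2]
    return o+w*z
def cloud(c):
    vv,uu=np.mgrid[0:384,0:512].astype(float)
    d=np.stack([(uu-c['cx'])/c['fx'],(vv-c['cy'])/c['fy']],-1);s=d.copy()
    for _ in range(20): s=d/(1+c['k1']*(s**2).sum(-1,keepdims=True))
    P=np.concatenate([s,np.ones_like(s[...,:1])],-1)*c['range_z'][...,None]
    return (P-np.array(c['t']))@np.array(c['R'])
def proj(c,X):
    p=np.array(c['R'])@np.array(X)+np.array(c['t']);s=p[:2]/p[2];s=s*(1+c['k1']*(s@s))
    return s*[c['fx'],c['fy']]+[c['cx'],c['cy']]
E
python3 - <<'E'
from h import *
s=get_state();print(s)
ims=[]
for n in('top','side'):
    c=cap(n);np.save(n+'.npy',c,allow_pickle=True);print(n,c['fx'],c['k1'],-np.array(c['R']).T@np.array(c['t']))
    cv2.imwrite(f'pics/{n}0.png',c['image'][...,::-1])
E
```

```text
{'time_s': 0.0, 'joints': array([-5.82641769e+01,  2.05910935e+01,  6.32353122e-01, -1.95582583e-02,
       -7.01349288e+01, -1.65063968e+01]), 'qd': array([-0.00055698, -0.03472858, -0.03145186,  0.01168541, -0.03709897,
       -0.10749929]), 'joint_torque': array([ 2.75812827e-04, -5.82719886e+01,  2.93051594e+01,  6.99706793e+00,
        7.03178113e-03, -9.70552696e-05]), 'tcp_pos': array([ 0.17715776, -0.65086115,  0.24761748]), 'eef_rot': array([ 1.79904967e+02, -8.98786010e-03, -1.64777227e+02]), 'contact_force': array([ 0.60720033, -0.10897897, -0.05334191]), 'moment': array([-0.01265873,  0.00532948,  0.02543926]), 'gripper_force': 0.0, 'gripper_width': 0.08735220554869112}
top 428.6204814441264 0.011864122869822039 [0.41047115 0.23688896 0.97329125]
side 499.1224896225815 -0.055986059668055976 [0.6084473  0.96213397 0.55535008]
```

View pics/top0.png

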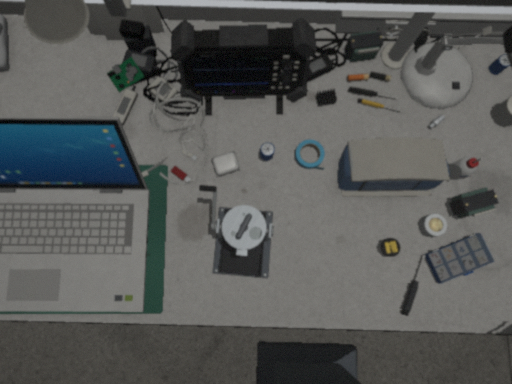

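View pics/side0.png

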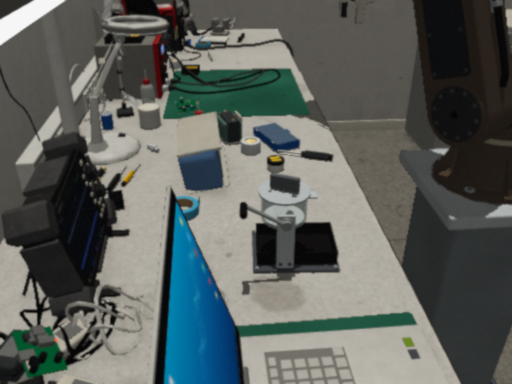

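The top picture shows the cap at about (244,228), the lip at about (241,253) and the lever grip at about (207,188). The tray is at about (243,255). I'll measure these now.

```bash
python3 - <<'E'
from h import *
c=np.load('top.npy',allow_pickle=True).item();P=cloud(c)
cv2.imwrite('pics/topz.png',cv2.resize(c['image'][170:290,180:300,::-1],(600,600),interpolation=cv2.INTER_CUBIC))
S=P[170:290,180:300].reshape(-1,3)
m=(abs(S[:,2]-.129)<.008)
for n,lo,hi in(('bar',.148,.165),('cap',.121,.137),('lev',.09,.155)):
    m=(S[:,2]>lo)&(S[:,2]<hi)
    if n=='lev': m&=S[:,1]>np.median(S[(S[:,2]>.121)&(S[:,2]<.137),1])+.055
    Q=S[m];print(n,len(Q),Q.mean(0),Q.min(0),Q.max(0))
    if n!='lev':
        rect=cv2.minAreaRect(Q[:,:2].astype(np.float32));print(rect)
        (a,b),rad=cv2.minEnclosingCircle(Q[:,:2].astype(np.float32));print(a,b,rad)
        e,v=np.linalg.eigh(np.cov(Q[:,:2].T));print(np.sqrt(e),np.degrees(np.arctan2(v[1,1],v[0,1])))
    else: print(np.c_[Q][::3])
for uv in((244,228),(241,253)): print(world(c,*uv,h=.129))
print(world(c,207,188,h=.14))
E
```

```text
bar 142 [0.5015332  0.23972823 0.15534342] [0.47774169 0.22564769 0.14817026] [0.52457867 0.25345639 0.16048041]
((0.5017301440238953, 0.23980005085468292), (0.009991954080760479, 0.0514296256005764), 63.01799392700195)
0.5014975666999817 0.23942244052886963 0.025850728154182434
[0.00289836 0.01489931] 152.87153239272237
cap 1331 [0.50346008 0.24396193 0.12785351] [0.44740643 0.19683431 0.12100924] [0.56927301 0.3042113  0.13609041]
((0.5188251733779907, 0.25679314136505127), (0.13555872440338135, 0.08712828159332275), 44.938663482666016)
0.5108530521392822 0.2642856538295746 0.06972762942314148
[0.0233417  0.02755101] -140.50801613596227
lev 181 [0.55216019 0.30881766 0.12975056] [0.49700509 0.29991785 0.09790188] [0.58166693 0.32996965 0.1474532 ]
[[0.58122585 0.32798375 0.14256863]
 [0.57934807 0.32996965 0.14159734]
 [0.57919548 0.32387017 0.14318953]
 [0.57990586 0.31820718 0.14053715]
 [0.57986608 0.31217177 0.14157345]
 [0.58036346 0.30637033 0.13997294]
 [0.58054465 0.30042703 0.13992508]
 [0.57653805 0.32543477 0.14610734]
 [0.57713207 0.3197474  0.14399711]
 [0.57722281 0.3
[... 1261 characters left out ...]
398656 0.11532305]
 [0.52756168 0.30373713 0.11739247]
 [0.52623597 0.30200185 0.11261792]
 [0.52401667 0.3018091  0.11401758]
 [0.52220832 0.30185069 0.11231609]
 [0.5185844  0.30400077 0.10836474]
 [0.51672606 0.30402545 0.10690957]
 [0.51466874 0.30186174 0.1075436 ]
 [0.51297328 0.30199032 0.104666  ]
 [0.51079178 0.30181139 0.10589033]
 [0.50860214 0.30162238 0.10725371]
 [0.50657978 0.30154067 0.10718423]
 [0.50450699 0.30142334 0.10759329]
 [0.50268291 0.30147772 0.10569799]
 [0.50073497 0.30144821 0.10492699]
 [0.49890624 0.30150699 0.10296569]
 [0.49700509 0.30151679 0.10166062]]
[0.49995808 0.23856014 0.129     ]
[0.45100209 0.24301347 0.129     ]
[0.57608559 0.3141126  0.14      ]
```

View pics/topz.png

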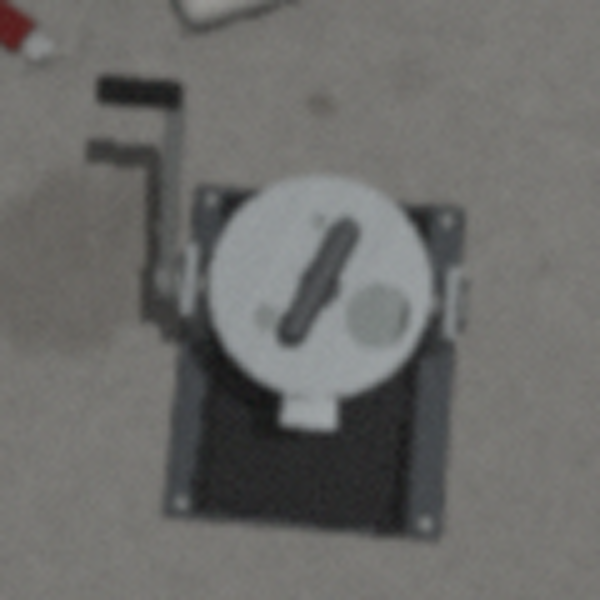

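Large hole at crop (378,315), lip at (308,412) and bar running (350,225)–(290,340). The cap is therefore about +68° from the lip and must turn clockwise. I'll get the stand's yaw from the bolts while making the first transit move, which stays well clear of everything.

```bash
python3 - <<'E'
from h import *
c=np.load('top.npy',allow_pickle=True).item()
B=[world(c,180+a/5,170+b/5,h=.004)[:2] for a,b in((212,202),(447,220),(182,500),(425,522))]
print(np.array(B))
ang=lambda v:np.degrees(np.arctan2(v[1],v[0]))
print(ang(B[0]-B[2]),ang(B[1]-B[3]),ang(B[0]-B[1])-90,ang(B[2]-B[3])-90)
C=world(c,180+320/5,170+287/5,h=.129)[:2];H=world(c,180+378/5,170+315/5,h=.127)[:2];L=world(c,180+309/5,170+415/5,h=.12)[:2]
print(C,ang(H-C),ang(L-C))
P=cloud(c)[170:290,180:300].reshape(-1,3)
m=(P[:,2]>.137)&(P[:,2]<.15)&(P[:,1]>.29)
Q=P[m];print(cv2.minAreaRect(Q[:,:2].astype(np.float32)))
E
```

```text
[[0.55202181 0.28923549]
 [0.54679682 0.18183693]
 [0.41813504 0.2974048 ]
 [0.41155712 0.18931734]]
-3.4916640004338655 -3.1659329373973097 -2.7852667115564884 -3.4825762613776163
[0.501143 0.238594] -113.73881250413532 176.64806961534617
((0.5756324529647827, 0.31291767954826355), (0.03489875793457031, 0.015311033464968204), 76.6917724609375)
```

Request:
apply_moves(targets=[{"dp": [0.025,0.025,0],"yaw": 6},{"dp": [0.05,0.05,0],"yaw": 12},{"dp": [0.075,0.075,0],"yaw": 18},{"dp": [0.1,0.1,0],"yaw": 24},{"dp": [0.125,0.125,0],"yaw": 30},{"dp": [0.15,0.15,0],"yaw": 36},{"dp": [0.175,0.175,0],"yaw": 42},{"dp": [0.2,0.2,0],"yaw": 48},{"dp": [0.225,0.225,0],"yaw": 54},{"dp": [0.25,0.25,0],"yaw": 60},{"dp": [0.275,0.275,0],"yaw": 66},{"dp": [0.3,0.3,0],"yaw": 72},{"dp": [0.32,0.33,0],"yaw": 78},{"dp": [0.33,0.36,0],"yaw": 84},{"dp": [0.34,0.4,0],"yaw": 90},{"dp": [0.34,0.4,0],"yaw": 90}], grip=0.2)

```text
time_s: 1.43
tcp_pos: [0.5188, -0.2462, 0.2482]
eef_rot: [-180.0, 0.1, -74.2]
contact_force: [-0.3, -1.8, -0.2]
gripper_width: 0.035
gripper_force: 0.0
```

Request:
apply_moves(targets=[{"dp": [0.01,0.035,0],"yaw": 4},{"dp": [0.02,0.07,0],"yaw": 8},{"dp": [0.025,0.105,0],"yaw": 12},{"dp": [0.03,0.14,0],"yaw": 16},{"dp": [0.03,0.175,0],"yaw": 20},{"dp": [0.03,0.21,0],"yaw": 24},{"dp": [0.03,0.245,0],"yaw": 28},{"dp": [0.025,0.28,0],"yaw": 32},{"dp": [0.02,0.315,0],"yaw": 36},{"dp": [0.01,0.35,0],"yaw": 40},{"dp": [0,0.385,0],"yaw": 44},{"dp": [-0.005,0.42,0],"yaw": 47},{"dp": [-0.01,0.45,0],"yaw": 47},{"dp": [-0.015,0.475,0],"yaw": 47.5},{"dp": [-0.016,0.489,0],"yaw": 47.5},{"dp": [-0.016,0.489,0],"yaw": 47.5},{"dp": [-0.016,0.489,0],"yaw": 47.5}])

```text
time_s: 2.85
tcp_pos: [0.501, 0.238, 0.2481]
eef_rot: [179.9, 0.0, -27.2]
contact_force: [-1.1, 0.1, -0.4]
gripper_width: 0.0352
gripper_force: 0.0
```

Request:
apply_moves(targets=[{"dp": [0,0.001,-0.02]},{"dp": [0,0.001,-0.04]},{"dp": [0,0.001,-0.055]},{"dp": [0,0.001,-0.07]},{"dp": [0,0.001,-0.08]},{"dp": [0,0.001,-0.087]},{"dp": [0,0.001,-0.09]},{"dp": [0,0.001,-0.09]},{"dp": [0,0.001,-0.09]}])

```text
$.targets[0]: bad value
```

Request:
apply_moves(targets=[{"dp": [0,0,0]},{"dp": [0,0,0]},{"dp": [0,0,0]},{"dp": [0,0,0]},{"dp": [0,0,0]},{"dp": [0,0,0]}], grip=1, squeeze=12)

```text
$.targets[0]: bad value
```

Every row needs a yaw.

Request:
apply_moves(targets=[{"dp": [0,0.001,-0.02],"yaw": 0},{"dp": [0,0.001,-0.04],"yaw": 0},{"dp": [0,0.001,-0.055],"yaw": 0},{"dp": [0,0.001,-0.07],"yaw": 0},{"dp": [0,0.001,-0.08],"yaw": 0},{"dp": [0,0.001,-0.087],"yaw": 0},{"dp": [0,0.001,-0.09],"yaw": 0},{"dp": [0,0.001,-0.09],"yaw": 0},{"dp": [0,0.001,-0.09],"yaw": 0}])

```text
time_s: 3.6
tcp_pos: [0.5017, 0.2387, 0.1591]
eef_rot: [-180.0, -0.0, -27.3]
contact_force: [-0.8, 0.0, -0.0]
gripper_width: 0.0351
gripper_force: 0.0
```

Request:
apply_moves(targets=[{"dp": [0,0,0],"yaw": 0},{"dp": [0,0,0],"yaw": 0},{"dp": [0,0,0],"yaw": 0},{"dp": [0,0,0],"yaw": 0},{"dp": [0,0,0],"yaw": 0},{"dp": [0,0,0],"yaw": 0}], grip=1, squeeze=12)

```text
time_s: 4.1
tcp_pos: [0.5015, 0.239, 0.1589]
eef_rot: [-180.0, -0.0, -27.3]
contact_force: [-0.1, 0.7, 1.2]
gripper_width: 0.01
gripper_force: 12.0
```

Gripped at 10 mm, which matches the bar's thickness. I'll turn by -66.5°.

Request:
apply_moves(targets=[{"dp": [0,0,0],"yaw": -5},{"dp": [0,0,0],"yaw": -10},{"dp": [0,0,0],"yaw": -15},{"dp": [0,0,0],"yaw": -20},{"dp": [0,0,0],"yaw": -25},{"dp": [0,0,0],"yaw": -30},{"dp": [0,0,0],"yaw": -35},{"dp": [0,0,0],"yaw": -40},{"dp": [0,0,0],"yaw": -45},{"dp": [0,0,0],"yaw": -50},{"dp": [0,0,0],"yaw": -55},{"dp": [0,0,0],"yaw": -60},{"dp": [0,0,0],"yaw": -64},{"dp": [0,0,0],"yaw": -66.5},{"dp": [0,0,0],"yaw": -66.5},{"dp": [0,0,0],"yaw": -66.5},{"dp": [0,0,0],"yaw": -66.5}])

```text
time_s: 5.52
tcp_pos: [0.5027, 0.2399, 0.1589]
eef_rot: [-179.8, 0.1, -93.7]
contact_force: [6.6, 3.3, -3.4]
gripper_width: 0.01
gripper_force: 12.0
```

Request:
apply_moves(targets=[{"dp": [0,0,0],"yaw": 0},{"dp": [0,0,0],"yaw": 0},{"dp": [0,0,0],"yaw": 0},{"dp": [0,0,0.02],"yaw": 0},{"dp": [0,0,0.04],"yaw": 0},{"dp": [0,0,0.06],"yaw": 0},{"dp": [0,0,0.09],"yaw": 0},{"dp": [0.02,0.02,0.09],"yaw": 0},{"dp": [0.04,0.04,0.09],"yaw": 0},{"dp": [0.06,0.06,0.09],"yaw": 0},{"dp": [0.074,0.077,0.09],"yaw": 0},{"dp": [0.074,0.077,0.09],"yaw": 0},{"dp": [0.074,0.077,0.09],"yaw": 0}], grip=0.2)

```text
time_s: 6.6
tcp_pos: [0.5753, 0.3161, 0.2473]
eef_rot: [179.9, -0.1, -93.8]
contact_force: [-0.4, -0.4, -0.1]
gripper_width: 0.0348
gripper_force: 0.0
```

```bash
python3 - <<'E'
from h import *
s=get_state();print(s['tcp_pos'],s['eef_rot'],s['gripper_width'])
a=cap('top');b=cap('side')
A=cv2.resize(a['image'][180:280,190:290],(400,400),interpolation=cv2.INTER_CUBIC)
B=cv2.resize(b['image'][130:280,220:370],(400,400),interpolation=cv2.INTER_CUBIC)
cv2.imwrite('pics/c1.png',np.hstack([A,B])[...,::-1])
E
```

```text
[0.57531299 0.316088   0.24729722] [ 1.79911672e+02 -8.34442151e-02 -9.37604857e+01] 0.03483626105922007
```

View pics/c1.png

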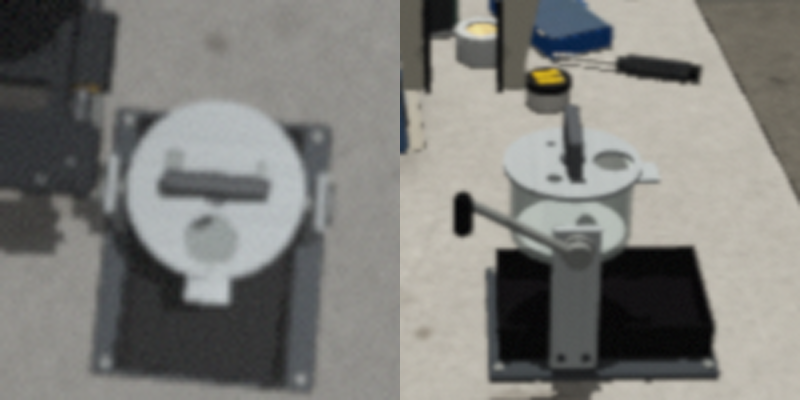

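The cap hole (left view, 211,238) now sits over the lip (208,290), and the pot is upright. The gripper is above the lever, so I'll lower it and cage the bar.

Request:
apply_moves(targets=[{"dp": [0,0.001,-0.025],"yaw": 0},{"dp": [0,0.001,-0.05],"yaw": 0},{"dp": [0,0.001,-0.07],"yaw": 0},{"dp": [0,0.001,-0.085],"yaw": 0},{"dp": [0,0.001,-0.095],"yaw": 0},{"dp": [0,0.001,-0.101],"yaw": 0},{"dp": [0,0.001,-0.104],"yaw": 0},{"dp": [0,0.001,-0.104],"yaw": 0},{"dp": [0,0.001,-0.104],"yaw": 0}])

```text
time_s: 7.45
tcp_pos: [0.5757, 0.3169, 0.1455]
eef_rot: [-179.9, 0.0, -93.8]
contact_force: [0.5, -0.8, 0.1]
gripper_width: 0.0352
gripper_force: 0.0
```

Request:
apply_moves(targets=[{"dp": [0,0,0],"yaw": 0},{"dp": [0,0,0],"yaw": 0},{"dp": [0,0,0],"yaw": 0},{"dp": [0,0,0],"yaw": 0},{"dp": [0,0,0],"yaw": 0}], grip=0.66, squeeze=5)

```text
time_s: 7.87
tcp_pos: [0.5753, 0.3168, 0.1448]
eef_rot: [-180.0, 0.0, -93.8]
contact_force: [-0.2, 0.3, -0.3]
gripper_width: 0.0156
gripper_force: 0.0
```

Request:
apply_moves(targets=[{"dp": [-0.0038,0.0002,0.0059],"yaw": 0},{"dp": [-0.008,0.0005,0.0114],"yaw": 0},{"dp": [-0.0127,0.0007,0.0166],"yaw": 0},{"dp": [-0.0179,0.001,0.0213],"yaw": 0},{"dp": [-0.0234,0.0013,0.0255],"yaw": 0},{"dp": [-0.0293,0.0017,0.0293],"yaw": 0},{"dp": [-0.0355,0.002,0.0325],"yaw": 0},{"dp": [-0.0419,0.0024,0.0352],"yaw": 0},{"dp": [-0.0486,0.0028,0.0373],"yaw": 0},{"dp": [-0.0554,0.0032,0.0388],"yaw": 0},{"dp": [-0.0623,0.0036,0.0397],"yaw": 0},{"dp": [-0.0693,0.004,0.04],"yaw": 0},{"dp": [-0.0693,0.004,0.04],"yaw": 0}])

```text
time_s: 8.95
tcp_pos: [0.5041, 0.3205, 0.1843]
eef_rot: [179.9, -0.0, -93.7]
contact_force: [-0.5, -0.1, -0.6]
gripper_width: 0.0152
gripper_force: 0.0
```

Request:
apply_moves(targets=[{"dp": [-0.007,0.0004,-0.0003],"yaw": 0},{"dp": [-0.0139,0.0008,-0.0012],"yaw": 0},{"dp": [-0.0207,0.0012,-0.0027],"yaw": 0},{"dp": [-0.0274,0.0016,-0.0048],"yaw": 0},{"dp": [-0.0338,0.002,-0.0075],"yaw": 0},{"dp": [-0.04,0.0023,-0.0107],"yaw": 0},{"dp": [-0.0459,0.0026,-0.0145],"yaw": 0},{"dp": [-0.0514,0.003,-0.0187],"yaw": 0},{"dp": [-0.0566,0.0033,-0.0234],"yaw": 0},{"dp": [-0.0613,0.0036,-0.0286],"yaw": 0},{"dp": [-0.0655,0.0038,-0.0341],"yaw": 0},{"dp": [-0.0695,0.004,-0.039],"yaw": 0},{"dp": [-0.0705,0.004,-0.04],"yaw": 0},{"dp": [-0.0705,0.004,-0.04],"yaw": 0},{"dp": [-0.0705,0.004,-0.04],"yaw": 0},{"dp": [-0.0705,0.004,-0.04],"yaw": 0},{"dp": [-0.0705,0.004,-0.04],"yaw": 0},{"dp": [-0.0705,0.004,-0.04],"yaw": 0}])

```text
time_s: 10.45
tcp_pos: [0.4366, 0.3249, 0.1445]
eef_rot: [-179.9, 0.0, -93.8]
contact_force: [9.4, -1.1, -0.1]
gripper_width: 0.0149
gripper_force: 4.4
```

```bash
python3 - <<'E'
from h import *
a=cap('top');b=cap('side')
A=cv2.resize(a['image'][180:280,190:290],(400,400),interpolation=cv2.INTER_CUBIC)
B=cv2.resize(b['image'][130:280,220:370],(400,400),interpolation=cv2.INTER_CUBIC)
cv2.imwrite('pics/c2.png',np.hstack([A,B])[...,::-1])
E
```

```text
(no output)
```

View pics/c2.png

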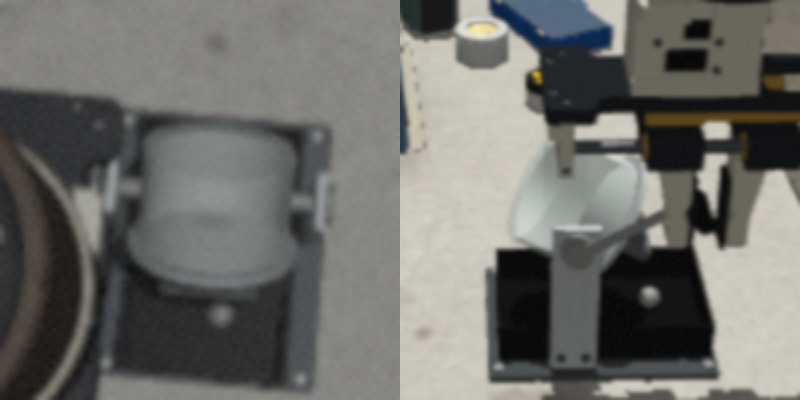

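The ball lies in the tray (left view, 221,315; right view, 650,295) and the pot is fully tipped. I'll release the lever and lift clear.

Request:
apply_moves(targets=[{"dp": [0.001,0,0],"yaw": 0},{"dp": [0.002,0,0],"yaw": 0},{"dp": [0.002,0,0],"yaw": 0},{"dp": [0.002,0,0],"yaw": 0},{"dp": [0.002,0,0.015],"yaw": 0},{"dp": [0.002,0,0.035],"yaw": 0},{"dp": [0.002,0,0.06],"yaw": 0},{"dp": [0.002,0,0.09],"yaw": 0},{"dp": [0.002,0,0.12],"yaw": 0},{"dp": [0.002,0,0.12],"yaw": 0},{"dp": [0.002,0,0.12],"yaw": 0}], grip=0.2)

```text
time_s: 11.47
tcp_pos: [0.4377, 0.3254, 0.2663]
eef_rot: [-179.9, 0.2, -93.8]
contact_force: [-0.1, -1.0, -1.6]
gripper_width: 0.0352
gripper_force: 0.0
```

```bash
python3 - <<'E'
from h import *
b=cap('side')
cv2.imwrite('pics/c3.png',cv2.resize(b['image'][130:280,220:370],(400,400),interpolation=cv2.INTER_CUBIC)[...,::-1])
E
```

```text
(no output)
```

View pics/c3.png

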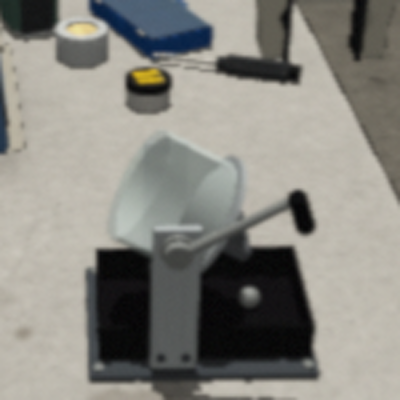

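The ball is at rest in the tray (250,295), the pot is fully tipped, and the arm is clear of everything.

```bash
python3 -c "
from plant import r
print(r.close_job())"
```

```text
the job is handed in; nothing more can be done
None
```

I turned the cap until its largest hole was over the lip and tipped the pot fully forward; the last picture shows the ball in the tray with the arm clear, and I handed the job in at about 11.5 s (no verdict was returned).

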